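# Park a wet clay cat's tile in the drying corner

## Robot

A 6-joint arm with a two-finger parallel gripper is mounted at the origin on the work surface. World frame = base frame: x ahead of the robot, y to its left, z up, the work surface at z = 0. Lengths are in m, angles in rad, forces in N, time in s.
With the tool pointing down it reaches from about 0.25 to 0.775 m from the base axis. Payload 4 kg.
Tool frame: the origin (TCP) lies at the very end of the fingers, on their centre line; the grasp point (between the pads) lies 19 mm behind it; z points along the fingers, y is the direction in which the jaws open and shut (so a half turn about z gives the same grasp; the last joint's range is limited). The gripper opens to 94 mm and grips with 3 to 60 N. Pads are 16 mm wide; open, the fingers measure 119 mm over their backs; the gripper's body (75 mm by 177 mm) begins 78 mm behind the grasp point.
Start: joints at [1.236, 0.087, 1.371, -0, 1.684, -0.103], TCP at [0.126, 0.535, 0.206] pointing down, gripper open.
Joint ranges: [-3.1, 3.1], [-0.76, 2.03], [0.27, 2.55], [-1.08, 4.22], [0.17, 2.65], [-2.57, 2.57]. Speed limits (rad/s): [2.79, 2.79, 3.14, 3.14, 3.14, 3.14].

## Interface

Orientations are given as [roll, pitch, yaw] about the fixed x, y, z axes, in that order (R = Rz(yaw) Ry(pitch) Rx(roll)).
In Python, from bench import robot, snapshot, models gives the robot as it stands.
- The arm moves only by the tool arm_command, never from a script. Its argument "commands" is text: rows parted by semicolons, each of 7 numbers parted by spaces: the shift along the tool's x, y, z in mm, then the turn, a rotation vector about the tool's x, y, z in degrees, then the opening, from 0 (shut) to 1 (fully open). In form: tx ty tz rx ry rz hand; .... A call has 1 to 12 rows; each row shifts and turns the pose as measured when the row begins, along the tool's axes as they then stand; what a row does not reach is not made up. A row lasts 1/8 s, in which the tool goes at most 62.5 mm and 10.7 degrees, less where a joint would pass 70% of its speed; a pose out of reach is approached as far as the arm can. A call is refused whole if a number of a shift passes 62.5 or a number of a turn 10.7, either way. A call with a gripper value outside its range is refused whole. The fingers move at their own pace and stop on an object; the grip force is fixed at half the most. Time passes only in rows, so rows that do not move let the fingers close. It gives the time, the measured TCP pose, the force and the opening at its end, in the units of the state.
- robot.get_obs(): the state, without advancing time (a new reading comes with each control period).
- snapshot(name): name is "scene" or "top" or "wrist"; returns a dict with "img" (480x640x3 uint8, blue, green, red), "camera_matrix" (3x3 intrinsics, pixels), "origin" and "rotation" of the camera in the world. Camera axes: x right, y down, z forward; pixel columns grow to the right and rows downward; lengths in m; the calibration is good to about 2 mm. A picture is of the moment at which its call begins. There is no depth.
- robot.close_job(): hands the job in, once; it reports no verdict.
Trained networks look in a picture, given as the dict that the camera call returned (one of the last four; its "shot" number tells which), for a name from the list of things; names that differ only in an ending like _2 or _b are one class to them, and where a whole thing is asked for, a point or a joint stands for the part that bears it (a point fixed in the world has none). Each returns a list of dicts, best first, with "conf" (0 to 1); they miss things now and then, are a little off and sometimes report something else, mostly with a low value. They report only what shows in the picture. A call takes as long as a camera call. They do not tell look-alikes from the thing itself.
- models.spot_in(query, picture): "bbox" ([left, top, width, height] as shares, 0 to 1, of the picture: columns of its width, rows of its height, round what is visible of it).
- models.tip_of(query, picture): "centre" ([column, row] as shares, 0 to 1, of the picture: columns of its width, rows of its height: a listed point, or the origin of a listed thing).
The state is a dict: "time": time; "joint_positions": joint angles; "qvel": joint speeds; "joint_torque": joint torques, N m; "tool_pos": TCP position; "ee_rot": TCP orientation; "wrist_force": force on the tool from outside, world axes, zero at the start; "wrist_torque": the same for the moment, N m; "width": finger opening in m.
Only numpy, scipy, OpenCV 4.12 (cv2) and the standard library are available. Lean on these libraries where they do the work, as an engineer would, in place of code of your own. Each camera call takes 0.05 s, during which the arm holds its last target. There are 200 camera calls.

## Task

The freshly made white clay cat is still soft: without touching the cat, push the terracotta tile it stands on along the table, back against the long white rail and along to the end stop with the blue cap, so that the tile sits snug and square in that corner with the cat still standing on its middle. Keep the tile flat on the table (push it, do not lift it), and leave the jar, the mug and the grey rabbit where they are.

Things in the scene. Friction and masses are not known exactly. Their poses are not given: they have to be found in the camera images.
- tile: loose square terracotta tile, 110 x 110 mm, 14 mm thick, about 0.35 kg (varies), lying flat on the table. Origin: centre of its underside; x and y run along its edges, z up. At the start it lies between the two end stops, its centre 135 to 170 mm from the long rail, turned by up to 0.4 rad from square; it slides on the table when pushed at its edge
- cat: small loose sitting cat of soft white clay, standing near the middle of the tile and carried along by friction: base 44 mm across, 56 mm tall, about 60 g. Origin: centre of its base (on the tile's top), z up. Must not be touched by the robot
- rail: fixed white-painted U-shaped wooden stop, open to the robot: a long rail with two end stops, all 25 mm tall. Origin: on the table, middle of the long rail's inner face; x points away from the robot, out of the U; y runs along the rail to the robot's left. Rail: x 0 to 18 mm. End stops: inner faces at y = +210 and -210 mm, 18 mm thick, x 0 to -120 mm. A snug tile has its centre 55 mm from both faces
- cap_blue: fixed blue plastic disc, 30 mm across, 8 mm thick, on top of the corner of the rail at the end where the tile belongs (left or right end, varies). Origin: centre of its underside, 9 mm behind the rail's inner face (x) and 219 mm from the rail's middle (y, + or -)
- cap_orange: the same disc in orange, on the corner at the other end: the tile does not belong there
- rabbit: bystander: loose grey clay rabbit, base 44 mm across, 70 mm tall, on the table behind the rail. Origin: centre of its base
- jar: bystander: loose green glass jar with a black lid, 60 mm across, 75 mm tall, at one side of the table. Origin: centre of its underside
- mug: bystander: loose blue ceramic mug, 76 mm across at the rim plus a handle, 85 mm tall, at one side of the table. Origin: centre of its underside
Things that resemble listed ones, but are neither listed nor needed, are in the scene too. Of the things like the tile, leave any that is red; of the rest the larger one is meant.

How it is judged:
At the end, for the whole second after the job is handed in: Tile flat and at rest in the blue-capped corner, at most 5 mm clear of rail and end stop (from its centre), square within 0.08 rad; cat upright on it, centre within 20 mm of the tile's; jar, mug and rabbit within 15 mm of their starts (x of tile in the frame of rail above -0.06 m and ((y of cap_blue in the frame of rail above 0 m and y of tile in the frame of rail above 0.15 m) or (y of cap_blue in the frame of rail below 0 m and y of tile in the frame of rail below -0.15 m)) and angle between the x axis of tile and the x axis of rail, either way round below 0.08 rad and height (world z) of tile below 0.005 m and angle between tile's own z axis and vertical below 0.05 rad and horizontal distance between cat and tile below 0.02 m and angle between cat's own z axis and vertical below 0.1 rad and height (world z) of cat above 0.01 m and linear speed of each of tile, cat below 0.01 m/s and distance of each of rabbit, jar, mug from where it was at the start of the episode below 0.015 m and angle between each of rabbit, jar, mug's own z axis and vertical below 0.15 rad); the robot touches nothing.
It fails at once if the robot touches the cat (contact force between any of the fingers, the arm and cat above 0.3 N).
It fails at once if the cat tips over or falls from the tile (angle between cat's own z axis and vertical above 0.3 rad or horizontal distance between cat and tile above 0.045 m).
It fails at once if the tile is lifted or tilted off the table (height (world z) of tile above 0.01 m or angle between tile's own z axis and vertical above 0.12 rad).
It fails at once if the jar, the mug or the rabbit is pushed away or tipped (distance of any of rabbit, jar, mug from where it was at the start of the episode above 0.015 m or angle between any of rabbit, jar, mug's own z axis and vertical above 0.3 rad).
It also fails if it takes over 56 s, if anything falls off the work surface, if the arm or the gripper's body presses on something with over 40 N, if the wrist force passes 120 N, or if a joint passes its speed limit or range.

## Working session

There is one attempt and no reset: what is moved stays moved. The work goes in short steps, Python scripts to look and compute and a tool call to move; the robot and the scene stay as the last step left them, time stands still between calls to the robot, and variables do not carry over. Pictures are saved under pics/ and viewed, about 8 in all and at most 12, crops included, and the job is handed in when it is done.

Besides the shell and the picture viewer there is one more tool, called after "Call:" by a JSON object that holds its "op" and its "data". arm_command: Moves the arm, as the interface text tells. Its arguments: {"type":"object","properties":{"commands":{"type":"string"}},"required":["commands"]}

```bash
mkdir -p pics; ls
cat > h.py <<'E'
import numpy as np, cv2
from bench import robot, snapshot, models
def ray(p,uv):
    K=np.array(p["camera_matrix"]);R=np.array(p["rotation"])
    d=R@np.linalg.solve(K,[uv[0],uv[1],1]);return np.array(p["origin"]),d
def at(p,uv,z):
    o,d=ray(p,uv);return o+d*(z-o[2])/d[2]
def proj(p,X):
    c=np.array(p["rotation"]).T@(np.array(X)-np.array(p["origin"]));q=np.array(p["camera_matrix"])@c;return q[:2]/q[2]
E
python3 - <<'E'
from h import *
for n in("top","scene"):
    p=snapshot(n);cv2.imwrite(f"pics/{n}0.png",p["img"]);print(n,np.round(p["origin"],3))
    for q,z in(("tile",0),("cat",.014),("rail",0),("cap_blue",.025),("cap_orange",.025),("rabbit",0),("jar",0),("mug",0)):
        for r in models.tip_of(q,p)[:3]:
            uv=np.array(r["centre"])*[640,480];print(q,round(r["conf"],2),uv.round(),at(p,uv,z).round(3))
E
```

```text
pics
top [4.400e-01 1.000e-03 1.453e+00]Traceback (most recent call last):
  File "<stdin>", line 6, in <module>
  File "h.py", line 7, in at
    o,d=ray(p,uv);return o+d*(z-o[2])/d[2]
                                      ~^^^
IndexError: invalid index to scalar variable.
```

Run:
```python
from h import *
for n in("top","scene","wrist"):
    p=snapshot(n);print(p["rotation"],p["camera_matrix"],p["origin"])
print(robot.get_obs())
```

```text
[-3.06680237 -0.0108726  -1.57446442] [[623.36039412   0.         314.92347288]
 [  0.         623.36039412 249.32716053]
 [  0.           0.           1.        ]] [4.39611455e-01 8.33911391e-04 1.45302951e+00]
[-2.46830484  0.01064447  1.52088757] [[568.81045899   0.         308.37367884]
 [  0.         568.81045899 231.66966456]
 [  0.           0.           1.        ]] [ 1.21273198 -0.03426449  0.88798127]
[2.89368847e+00 1.93306764e-03 1.33813636e+00] [[416.28867575   0.         321.1832556 ]
 [  0.         416.28867575 231.26238197]
 [  0.           0.           1.        ]] [0.05821938 0.55175785 0.38374233]
{'time': 0.25, 'joint_positions': array([ 1.23588537e+00,  8.75511787e-02,  1.37145097e+00, -1.42699680e-07,
        1.68359888e+00, -1.03087885e-01]), 'qvel': array([-1.17150019e-03, -3.34513616e-03, -4.67001781e-03,  7.14638161e-04,
        3.47742930e-04,  1.48437892e-05]), 'joint_torque': array([ 9.22486179e-04, -3.39781380e+01, -3.02177131e+01,  7.16245989e-02,
        2.89394951e-02, -1.09602661e-04]), 'tool_pos': array([0.12627666, 0.53504292, 0.20493247]), 'ee_rot': array([-3.14058963e+00, -1.03625305e-04,  2.90976952e+00]), 'wrist_force': array([ 0.09446497, -0.55226333, -0.32912999]), 'wrist_torque': array([ 0.06853889, -0.00478189,  0.02396425]), 'width': 0.09400201395303381}
```

View pics/top0.png

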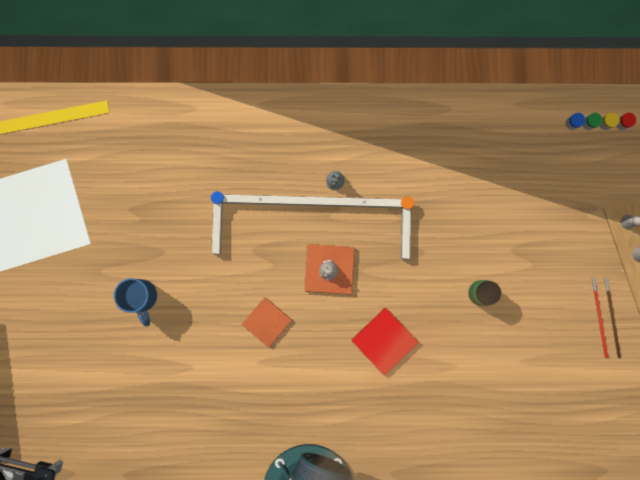

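The top view shows three candidates for the tile: terracotta with the cat at (330,270), a smaller orange one at (267,322), and a red one at (385,341). The one with the cat is the larger that isn't red. The blue cap is at the left end (217,198) and the mug at (136,295). The camera rotation is rpy.

```bash
cat > h.py <<'E'
import numpy as np, cv2
from scipy.spatial.transform import Rotation
from bench import robot, snapshot, models
def Rm(p): return Rotation.from_euler("xyz",p["rotation"]).as_matrix()
def at(p,uv,z):
    o=np.array(p["origin"]);d=Rm(p)@np.linalg.solve(np.array(p["camera_matrix"]),[uv[0],uv[1],1]);return o+d*(z-o[2])/d[2]
def proj(p,X):
    c=Rm(p).T@(np.array(X)-np.array(p["origin"]));q=np.array(p["camera_matrix"])@c;return q[:2]/q[2]
def tilequad(p,lo=4000/3):
    h=cv2.cvtColor(p["img"],cv2.COLOR_BGR2HSV)
    m=((h[...,0]>=3)&(h[...,0]<=11)&(h[...,1]>150)&(h[...,2]>120)).astype(np.uint8)
    cs,_=cv2.findContours(cv2.morphologyEx(m,cv2.MORPH_OPEN,np.ones((5,5))),cv2.RETR_EXTERNAL,cv2.CHAIN_APPROX_NONE)
    out=[]
    for c in cs:
        if cv2.contourArea(c)<800: continue
        w=np.array([at(p,q[0],.014)[:2] for q in c],np.float32)*1000
        out.append(cv2.minAreaRect(w))
    return out
E
python3 - <<'E'
from h import *
p=snapshot("top")
for q,z in(("tile",0),("cat",.014),("rail",0),("cap_blue",.025),("cap_orange",.025),("rabbit",0),("jar",0),("mug",0)):
        for r in models.tip_of(q,p)[:3]:
            uv=np.array(r["centre"])*[640,480];print(q,round(r["conf"],2),uv.round(),at(p,uv,z).round(3))
for r in tilequad(p): print(np.round(r[0],1),np.round(r[1],1),r[2])
g=p["img"][180:360,200:440]
for pt in [(220,203),(403,207),(219,253),(404,258)]: print("railpts",pt,at(p,pt,.025).round(3))
cv2.imwrite("pics/c1.png",cv2.resize(g,None,fx=3.3,fy=3.3,interpolation=cv2.INTER_CUBIC))
E
```

```text
tile 0.72 [383. 343.] [ 0.331 -0.173  0.   ]
tile 0.7 [330. 268.] [ 0.506 -0.051  0.   ]
tile 0.62 [268. 322.] [0.38  0.094 0.   ]
cat 0.86 [326. 269.] [ 0.502 -0.04   0.014]
cat 0.34 [329. 268.] [ 0.503 -0.049  0.014]
rail 0.6 [310. 208.] [ 0.646 -0.004  0.   ]
cap_blue 0.46 [217. 197.] [0.669 0.21  0.025]
cap_orange 0.49 [409. 201.] [ 0.658 -0.233  0.025]
rabbit 0.77 [335. 181.] [ 0.71  -0.063  0.   ]
jar 0.8 [479. 290.] [ 0.453 -0.398  0.   ]
mug 0.89 [144. 293.] [0.448 0.381 0.   ]
mug 0.46 [218. 199.] [0.668 0.212 0.   ]
[381.2  96.7] [81.7 81.5] 49.522911071777344
[502.5 -48.1] [109.  108.9] 86.11151885986328
railpts (220, 203) [0.654 0.203 0.025]
railpts (403, 207) [ 0.644 -0.219  0.025]
railpts (219, 253) [0.539 0.205 0.025]
railpts (404, 258) [ 0.526 -0.22   0.025]
```

View pics/c1.png

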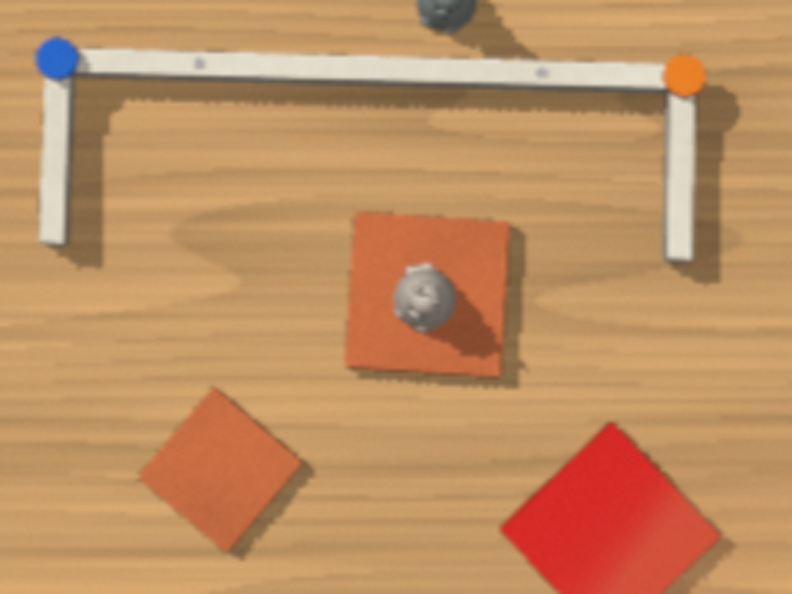

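The crop confirms it: the cat stands on the upper terracotta tile (centre at about 425,295 in the crop), which is nearly square to the rail. I'll push from the front with two fingers, then from the right side. First I move above the pre-push point.

Call:
{"op": "arm_command", "data": {"commands": "0 0 0 0 0 -6 0.64;0 0 0 0 0 -6 0.64;-26 -48 0 0 0 0 0.64;-26 -48 0 0 0 0 0.64;-26 -48 0 0 0 0 0.64;-26 -48 0 0 0 0 0.64;-26 -48 0 0 0 0 0.64;-26 -48 0 0 0 0 0.64;-26 -48 0 0 0 0 0.64;-26 -48 0 0 0 0 0.64;-26 -48 0 0 0 0 0.64;-26 -48 0 0 0 0 0.64"}}

```text
time: 2.2
tool_pos: [0.3864, 0.0407, 0.2072]
ee_rot: [3.139, 0.01, 3.135]
wrist_force: [1.1, 0.2, -0.1]
width: 0.0601
```

Call:
{"op": "arm_command", "data": {"commands": "-15 -40 0 0 0 1 0.64;-15 -40 0 0 0 0 0.64;-3 -12 0 0 0 0 0.64;0 0 0 0 0 0 0.64"}}

```text
time: 2.7
tool_pos: [0.4191, -0.0575, 0.2075]
ee_rot: [3.138, 0.011, 3.111]
wrist_force: [-0.1, 0.1, -0.1]
width: 0.0603
```

```bash
cat > st.py <<'E'
from h import *
import sys
p=snapshot("top")
for r in tilequad(p): print("quad",np.round(r[0],1),np.round(r[1],1),round(r[2],1))
o=robot.get_obs();print(round(o["time"],2),o["tool_pos"].round(4),o["ee_rot"].round(3),o["wrist_force"].round(1),round(o["width"],3))
if len(sys.argv)>1:
    q=snapshot(sys.argv[2] if len(sys.argv)>2 else "wrist");cv2.imwrite(f"pics/{sys.argv[1]}.png",q["img"])
    for r in tilequad(q): print("quad2",np.round(r[0],1),np.round(r[1],1),round(r[2],1))
    for n,z in(("cat",.014),("cap_blue",.025),("cap_orange",.025)):
        for r in models.tip_of(n,q)[:1]: print(n,round(r["conf"],2),at(q,np.array(r["centre"])*[640,480],z).round(4))
E
python3 st.py w1
```

```text
quad [381.1  96.7] [81.4 81.7] 49.9
quad [505.2 -47.7] [110.8 104.3] 89.5
2.75 [ 0.419  -0.057   0.2075] [3.138 0.011 3.112] [-0.3 -0.5 -0.3] 0.06
quad2 [503.4 -49.4] [109.  109.3] 86.2
quad2 [381.9  93.7] [81.1 81.5] 49.8
cat 0.74 [ 0.5022 -0.0502  0.014 ]
```

View pics/w1.png

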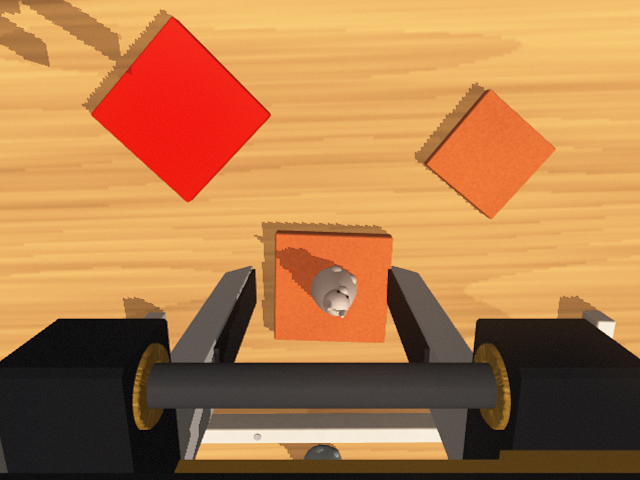

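The wrist view shows the tile with the cat at (333,287), its front edge at row 234, and free table in front of it. I shift 8 mm left and descend.

Call:
{"op": "arm_command", "data": {"commands": "0 8 40 0 -0.6 0 0.64;0 0 50 0 0 0 0.64;0 0 50 0 0 0 0.64;0 0 30 0 0 0 0.64;0 0 15 0 0 0 0.64;0 0 5 0 0 0 0.64;0 0 0 0 0 0 0.64"}}

```text
time: 3.82
tool_pos: [0.4264, -0.0427, 0.0169]
ee_rot: [3.14, 0.033, 3.124]
wrist_force: [-0.0, -0.0, -0.3]
width: 0.06
```

Call:
{"op": "arm_command", "data": {"commands": "0 -6 0 0 1.9 0.4 0.64;0 0 6 0 0 0 0.64;0 0 4 0 0 0 0.64;0 0 0 0 0 0 0.64"}}

```text
time: 4.32
tool_pos: [0.4292, -0.05, 0.0095]
ee_rot: [3.141, 0.004, 3.116]
wrist_force: [0.2, 0.1, 0.3]
width: 0.0602
```

Call:
{"op": "arm_command", "data": {"commands": "-2 0 3 0 0 0 0.64;-3 0 1 0 0 0 0.64;-3 0 0 0 0 0 0.64;-4 0 0 0 0 0 0.64;-5 0 0 0 0 0 0.64;-6 0 0 0 0 0 0.64;-6 0 0 0 0 0 0.64;-6 0 0 0 0 0 0.64;-6 0 0 0 0 0 0.64"}}

```text
time: 5.45
tool_pos: [0.4648, -0.0504, 0.0048]
ee_rot: [3.14, -0.015, 3.118]
wrist_force: [-5.8, 0.4, 5.6]
width: 0.0599
```

```bash
python3 st.py s1 scene
```

```text
quad [381.1  96.6] [81.3 81.5] 49.5
5.5 [ 0.466  -0.0504  0.0049] [ 3.14  -0.013  3.118] [-3.1  0.3  1.1] 0.06
quad2 [388.5  93.3] [81.2 80.9] 50.0
cat 0.97 [ 0.5264 -0.0495  0.014 ]
cap_blue 0.52 [0.6714 0.2072 0.025 ]
cap_orange 0.7 [ 0.652  -0.2306  0.025 ]
```

View pics/s1.png

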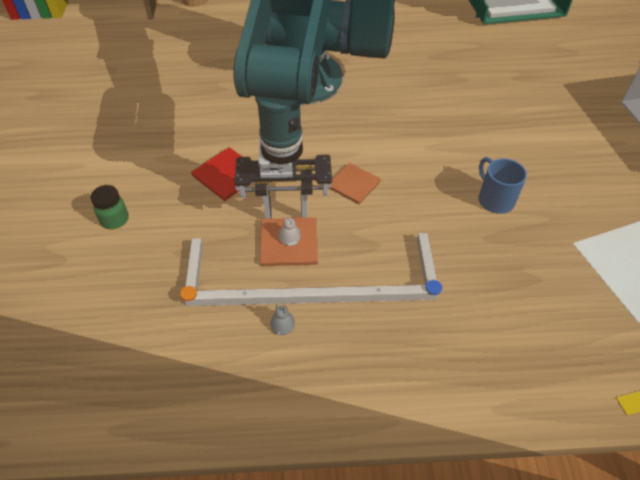

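The scene view shows the tile (289,241) squarely on the fingers, the cat upright in its middle, and the bystanders untouched. I continue pushing.

Call:
{"op": "arm_command", "data": {"commands": "-3 0 -1 0 -0.8 0 0.64;-5 0 0 0 0 0 0.64;-6 0 0 0 0 0 0.64;-6 0 0 0 0 0 0.64;-6 0 0 0 0 0 0.64;-6 0 0 0 0 0 0.64;-6 0 0 0 0 0 0.64;-6 0 0 0 0 0 0.64;-5 0 0 0 0 0 0.64"}}

```text
time: 6.82
tool_pos: [0.5152, -0.0512, 0.0052]
ee_rot: [3.139, -0.002, 3.118]
wrist_force: [-5.1, 0.2, 3.0]
width: 0.0601
```

Slow approach for the last 15 mm or so.

Call:
{"op": "arm_command", "data": {"commands": "-3 0 0 0 0 0 0.64;-3 0 0 0 0 0 0.64;-3 0 0 0 0 0 0.64;-3 0 0 0 0 0 0.64;-2 0 0 0 0 0 0.64;-2 0 0 0 0 0 0.64"}}

```text
time: 7.58
tool_pos: [0.5314, -0.0516, 0.0052]
ee_rot: [3.139, -0.004, 3.118]
wrist_force: [-8.6, 0.0, 6.3]
width: 0.06
```

Call:
{"op": "arm_command", "data": {"commands": "-2 0 0 0 0 0 0.64;-2 0 0 0 0 0 0.64"}}

```text
time: 7.82
tool_pos: [0.5314, -0.0516, 0.0053]
ee_rot: [3.139, -0.015, 3.118]
wrist_force: [-9.4, 0.3, 7.8]
width: 0.0602
```

Run:
```python
from h import *
p=snapshot("scene");g=p["img"][170:350,160:460];cv2.imwrite("pics/s2.png",cv2.resize(g,None,fx=2.6,fy=2.6,interpolation=cv2.INTER_CUBIC))
o=robot.get_obs();print(o["tool_pos"],o["wrist_force"])
```

```text
[ 0.53134613 -0.05156282  0.00525577] [-10.15656932   0.05931089   7.62507062]
```

View pics/s2.png

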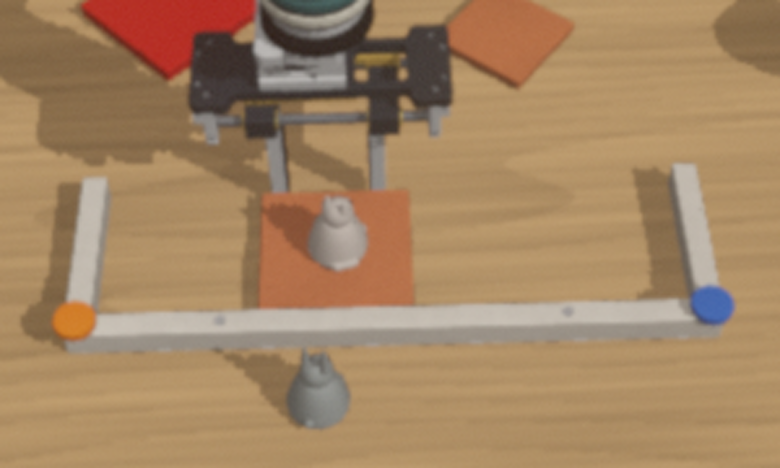

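The tile is seated against the rail (motion stalled at 10 N). The cat is central and the rabbit untouched. I back off, lift and turn 90°.

Call:
{"op": "arm_command", "data": {"commands": "10 0 0 0 0 0 0.64;15 0 0 0 0 0 0.64;10 0 -40 0 0 0 0.64;0 0 -55 0 0 0 0.64;0 0 -50 0 0 0 0.64;0 -15 -20 0 0 0 0.64;0 -30 0 0 0 10 0.64;0 0 0 0 0 10.5 0.64;0 0 0 0 0 10.5 0.64;0 0 0 0 0 10.5 0.64;0 0 0 0 0 10.5 0.64;0 0 0 0 0 10.5 0.64"}}

```text
time: 9.38
tool_pos: [0.4986, -0.098, 0.1773]
ee_rot: [3.129, 0.007, 2.002]
wrist_force: [-0.4, -0.5, -0.0]
width: 0.0602
```

Call:
{"op": "arm_command", "data": {"commands": "0 0 0 0 0 9 0.64;0 0 0 0 0 9 0.64;0 0 0 0 0 8 0.64;-13 31 0 0 0 0 0.64;-13 31 0 0 0 0 0.64;-13 31 0 0 0 0 0.64;0 0 0 0 0 0 0.64"}}

```text
time: 10.25
tool_pos: [0.5925, -0.1414, 0.18]
ee_rot: [3.113, 0.002, 1.532]
wrist_force: [-1.1, 0.7, -0.1]
width: 0.0599
```

```bash
python3 st.py w2
```

```text
quad [381.1  96.7] [81.4 81.6] 49.8
quad [594.7 -47. ] [109.  107.6] 89.5
10.3 [ 0.5916 -0.1408  0.1803] [3.113e+00 2.000e-03 1.532e+00] [ 0.4 -0.5  0.3] 0.06
quad2 [596.7 -48.6] [109.1 109.2] 88.6
cat 0.68 [ 0.5899 -0.0453  0.014 ]
cap_orange 0.86 [ 0.6558 -0.2282  0.025 ]
```

View pics/w2.png

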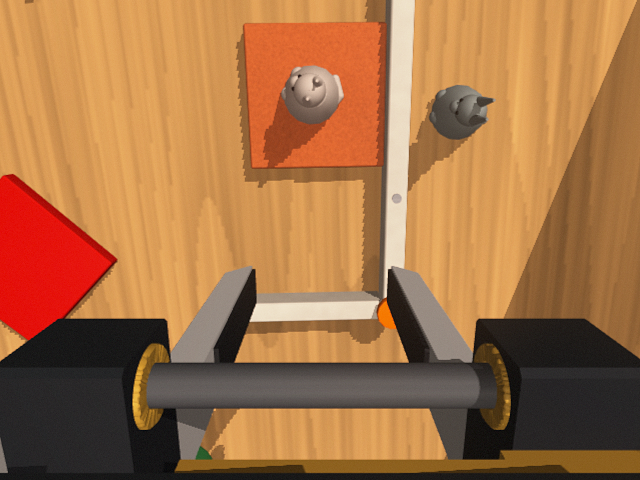

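The tile (315,95 in the wrist view) lies against the rail and is square to it at -0.024 rad. The right-side space is clear. I correct the tilt and descend.

Call:
{"op": "arm_command", "data": {"commands": "0 0 0 1.6 0 -0.8 0.64;0 0 50 0 0 0 0.64;0 0 50 0 0 0 0.64;0 0 40 0 0 0 0.64;0 0 10 0 0 0 0.64;0 0 0 0 0 0 0.64"}}

```text
time: 11.25
tool_pos: [0.5925, -0.1399, 0.0327]
ee_rot: [3.136, 0.005, 1.551]
wrist_force: [0.6, -0.1, -0.6]
width: 0.0604
```

Call:
{"op": "arm_command", "data": {"commands": "0 0 15 0 0 0 0.64;0 0 9 0 0 0 0.64;0 0 3 0 0 0 0.64;0 0 0 0 0 0 0.64"}}

```text
time: 11.75
tool_pos: [0.596, -0.141, 0.0091]
ee_rot: [3.128, 0.008, 1.552]
wrist_force: [0.0, 0.0, 0.2]
width: 0.0605
```

Call:
{"op": "arm_command", "data": {"commands": "8 0 2 0.5 0 0 0.64;8 -1 1 0 0 0 0.64;4 0 0 0 0 0 0.64;3 0 0 0 0 0 0.64;3 0 0 0 0 0 0.64;4 0 0 0 0 0 0.64;5 0 0 0 0 0 0.64;6 0 0 0 0 0 0.64;6 0 0 0 0 0 0.64;6 0 0 0 0 0 0.64;6 0 0 0 0 0 0.64;6 0 0 0 0 0 0.64"}}

```text
time: 13.25
tool_pos: [0.5971, -0.0743, 0.0069]
ee_rot: [3.135, 0.013, 1.551]
wrist_force: [-0.0, -2.3, 0.8]
width: 0.0605
```

```bash
python3 st.py s3 scene
```

```text
quad [381.   96.7] [81.3 81.5] 49.8
13.3 [ 0.5971 -0.0733  0.0068] [3.135 0.012 1.552] [ 0.5 -1.   1. ] 0.06
quad2 [388.9  93.5] [78.6 81.1] 50.0
cat 0.59 [ 0.5958 -0.0087  0.014 ]
cap_blue 0.57 [0.6779 0.2047 0.025 ]
cap_orange 0.62 [ 0.6546 -0.2327  0.025 ]
```

Call:
{"op": "arm_command", "data": {"commands": "4 0 0 0 0 0 0.64;6 0 0 0 0 0 0.64;7 0 0 0 0 0 0.64;7 0 0 0 0 0 0.64;7 0 0 0 0 0 0.64;7 0 0 0 0 0 0.64;7 0 0 0 0 0 0.64;7 0 0 0 0 0 0.64;7 0 0 0 0 0 0.64;7 0 0 0 0 0 0.64;6 0 0 0 0 0 0.64;4 0 0 0 0 0 0.64"}}

```text
time: 15.0
tool_pos: [0.5991, 0.0046, 0.0066]
ee_rot: [3.134, 0.016, 1.551]
wrist_force: [0.4, -3.9, 0.9]
width: 0.0602
```

Run:
```python
from h import *
p=snapshot("scene");g=p["img"][170:350,160:460];cv2.imwrite("pics/s4.png",cv2.resize(g,None,fx=2.6,fy=2.6,interpolation=cv2.INTER_CUBIC))
for r in models.tip_of("cat",p)[:1]: print(at(p,np.array(r["centre"])*[640,480],.014))
```

```text
[0.59993641 0.06394909 0.014     ]
```

View pics/s4.png

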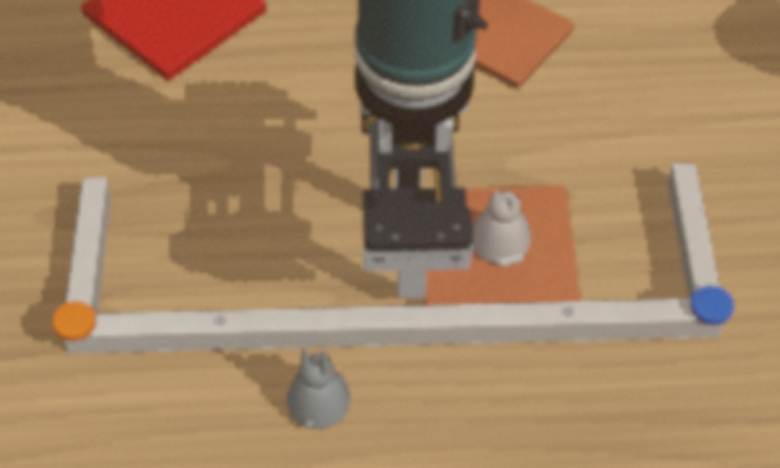

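The crop shows the tile sliding along the rail, with the cat upright near its middle (503,228). About 82 mm remain.

Call:
{"op": "arm_command", "data": {"commands": "4 0 0 0 0 0 0.64;6 0 0 0 0 0 0.64;7 0 0 0 0 0 0.64;7 0 0 0 0 0 0.64;7 0 0 0 0 0 0.64;7 0 0 0 0 0 0.64;7 0 0 0 0 0 0.64;7 0 0 0 0 0 0.64;6 0 0 0 0 0 0.64;4 0 0 0 0 0 0.64;3 0 0 0 0 0 0.64;3 0 0 0 0 0 0.64"}}

```text
time: 16.6
tool_pos: [0.6011, 0.0761, 0.0065]
ee_rot: [3.132, 0.018, 1.55]
wrist_force: [-0.7, -5.4, 3.1]
width: 0.0605
```

Call:
{"op": "arm_command", "data": {"commands": "3 0 0 0 0 0 0.64;3 0 0 0 0 0 0.64;2 0 0 0 0 0 0.64;2 0 0 0 0 0 0.64"}}

```text
time: 17.1
tool_pos: [0.6012, 0.0822, 0.0066]
ee_rot: [3.133, 0.026, 1.549]
wrist_force: [-1.1, -8.9, 3.4]
width: 0.0606
```

Call:
{"op": "arm_command", "data": {"commands": "3 0 0 0 0 0 0.64;3 0 0 0 0 0 0.64"}}

```text
time: 17.35
tool_pos: [0.6011, 0.0822, 0.0067]
ee_rot: [3.134, 0.038, 1.548]
wrist_force: [-0.3, -11.2, 3.6]
width: 0.0598
```

It has stalled at the end stop. I back off, lift, turn back and look.

Call:
{"op": "arm_command", "data": {"commands": "-10 0 0 0 0 0 0.64;-15 0 0 0 0 0 0.64;-10 0 -40 0 2 0 0.64;0 0 -55 0 0 0 0.64;0 0 -50 0 0 0 0.64;0 -50 -20 0 0 0 0.64;0 -50 0 0 0 0 0.64;0 -50 0 0 0 0 0.64;0 0 0 0 0 0 0.64"}}

```text
time: 18.48
tool_pos: [0.4422, 0.0555, 0.171]
ee_rot: [-3.138, -0.019, 1.55]
wrist_force: [0.9, 0.7, 0.6]
width: 0.06
```

```bash
python3 st.py w3
python3 - <<'E'
from h import *
p=snapshot("top");g=p["img"][160:300,180:360];cv2.imwrite("pics/t4.png",cv2.resize(g,None,fx=4,fy=4,interpolation=cv2.INTER_CUBIC))
for n,z in(("cat",.014),("rabbit",0),("jar",0),("mug",0)):
  for r in models.tip_of(n,p)[:1]: print(n,at(p,np.array(r["centre"])*[640,480],z).round(4))
E
```

```text
quad [ 314.5 -194.4] [ 49.6 109.9] 43.1
quad [599.9 146.7] [106.8 107.3] 89.9
18.52 [0.444  0.0554 0.1713] [-3.139 -0.019  1.55 ] [ 0.1  0.1 -0.2] 0.06
quad2 [383.5  96.5] [81.6 81.2] 49.8
quad2 [601.6 146.3] [108.  108.9] 88.8
cat 0.79 [0.5975 0.148  0.014 ]
cap_blue 0.6 [0.6696 0.2076 0.025 ]
cat [0.6014 0.1549 0.014 ]
rabbit [ 0.7077 -0.0673  0.    ]
jar [ 0.4545 -0.3965  0.    ]
mug [0.4468 0.3854 0.    ]
```

View pics/t4.png

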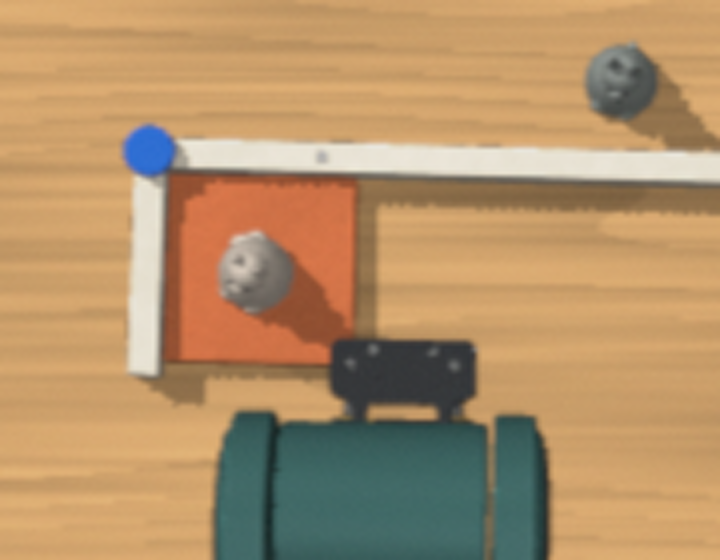

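The top crop shows the tile tight in the blue-capped corner with both edges parallel to the white faces, and the cat upright at (255,270), near the middle. The measurements agree, so I hand in.

```bash
python3 -c "
from bench import robot
print(robot.close_job())"
```

```text
the job is handed in; nothing more can be done
None
```

The tile is in the blue-capped (left) corner with the cat still standing on it, and the job was handed in at about 19 s of the 56 s allowed. I pushed the tile back to the rail with two fingers on its front edge. Then I pushed it along the rail from its right side until it stalled against the end stop. I then backed off and lifted clear.

Last checks:
- **Tile position:** the wrist camera put its centre at (0.602, 0.146). That is within about 1 mm of where the two push stalls (10 N at the rail, 11 N at the end stop) place it.
- **Squareness:** the tile is turned by about -0.021 rad and the rail by about -0.025 rad, so they differ by under 0.01 rad.
- **Cat:** it looked upright in the last picture. The wrist and top cameras gave its offset from the tile's centre as about 5 mm and 9 mm, against the 20 mm limit.
- **Bystanders:** the jar, mug and rabbit were found within about 5 mm of their first readings. I put that down to the networks' own scatter, since the arm did not go near them.

No check failed. The largest disagreement was that 5 mm versus 9 mm cat offset; the two cameras differed by under 2 mm on the tile's position.

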